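# Find the tin with the spare grinding ring

### The arm

A 6-joint arm with a two-finger parallel gripper is mounted at the origin on a cart in front of the work surface, level with it; the furniture and walls round the work are solid. World frame = base frame: x ahead of the robot, y to its left, z up, the work surface at z = 0. Lengths are in m, angles in degrees, forces in N, time in s.
With the tool pointing down it reaches from about 0.4 to 0.925 m from the base axis. Payload 3.4 kg.
Tool frame: the origin (TCP) lies at the very end of the fingers, on their centre line; the grasp point (between the pads) lies 19 mm behind it; z points along the fingers, y is the line along which they close (so a half turn about z gives the same grasp; the last joint's range is limited). The gripper opens to 85 mm and grips with 20 to 120 N. Pads are 22 mm wide; open, the fingers measure 114 mm over their backs; the gripper's body (76 mm by 85 mm) begins 54 mm behind the grasp point. The pads swing forward as they close: fully open they stand 13 mm farther back than shut.
Start: joints at [71.648, 17.578, 86.31, -0, 76.112, -4.211], TCP at [0.14, 0.558, 0.197] pointing down, gripper open.
Joint ranges: [-179.03, 179.03], [-60, 130.46], [8.19, 133.38], [-81.62, 261.62], [5.75, 156.47], [-153.77, 153.77]. Speed limits (degrees/s): [147.25, 147.25, 180, 180, 180, 180].

### API

Orientations are given as a 3x3 rotation matrix whose columns are the frame's x, y, z axes.
In Python, from station import env gives the robot as it stands.
- The arm moves only by the shell command python3 inch.py FILE [FORCE], which reads ROWS from the file FILE. ROWS is a JSON object with one list for each field, all of the same length, 1 to 10, a row being the entries at one place: jaw (the finger opening in m), tx, ty, tz (the shift in shares of the most that a row can go, 1 being 50 mm), twist (a turn about the tool's z in a scale on which 1.0 is 90 degrees); each row shifts and turns the commanded pose from where the row before left it, along the tool's axes as they then stand; what a row does not reach is not made up. A row lasts 1/10 s, in which the tool goes at most 0.05 m and 8.59 degrees, less where a joint would pass 70% of its speed; a pose out of reach is approached as far as the arm can. The fingers move at their own pace and stop on an object; FORCE is the grip in N (left out, the last holds). Time passes only in rows, so rows that do not move let the fingers close. It prints the time, the measured TCP pose, the force, the opening and the grip force at its end. No shift or turn number may pass 1 either way. Input that does not fit is refused with a message, and nothing moves.
- env.get_obs(): the state, without advancing time (a new reading comes with each control period).
- env.capture(name): name is "scene" or "top"; returns the picture (480x640x3 uint8, red, green, blue); there is no depth.
- env.calibration(name): a dict with "vertical_fov" (degrees; the focal length in pixels is half the picture's height over the tangent of half this angle, whatever the lens; pixels are square), "cx", "cy" (the principal point, pixels), "cam_to_world" (4x4, takes a point from camera to world coordinates). Camera axes: x right, y up, looking along -z (the intrinsics and any distortion apply to the point x, -y, -z); pixel columns grow to the right and rows downward; lengths in m; the calibration is good to about 2 mm. A picture is of the moment at which its call begins. calibration takes no time and is no camera call.
- env.sign_off(): hands the job in; it is judged then, once.
The state is a dict: "time": time; "qpos": joint angles; "dq": joint speeds; "joint_torque": joint torques, N m; "ee_pos": TCP position; "orientation": TCP orientation; "ft_force": force on the tool from outside, world axes, zero at the start; "moment": the same for the moment, N m; "grip_width": finger opening in m; "grip_force": force on a finger pad.
Only numpy, scipy, OpenCV 4.12 (cv2) and the standard library are available. Lean on these libraries where they do the work, as an engineer would, in place of code of your own. Each camera call takes 0.05 s, during which the arm holds its last target. There are 200 camera calls.

### The job

The spare steel grinding ring for the coffee mill is in one of the four identical closed green tins in the crate; the other three tins are empty. Find the tin by its weight and stand it upright, wholly on the round wooden board, without dropping it. Leave the empty tins and the two spice jars standing upright on the crate's floor, tip nothing over, and do not disturb the lemon.

Things in the scene. Friction and masses are not known exactly. Their poses are not given: they have to be found in the camera images.
- crate: low open wooden crate with slatted sides, fixed to the worktop; outside 230 mm (its x) by 330 mm (its y) by 58 mm tall, walls and floor 8 mm thick (inner floor 8 mm above the origin). Origin at the centre of its underside, z up, x along its short side. Four tins and two spice jars stand in it in any order, in two rows (along its y) of three, about 102 mm apart between centres (each up to 7 mm off)
- tin_1: one of four identical green tins, steel lid (fixed on), white paper band, 52 mm diameter, 95 mm tall; origin at the centre of its underside, z up its axis. Stands loose in the crate. Three are empty (110 to 150 g), one holds a loose steel grinding ring (420 to 570 g in all); nothing shows which, and it differs from run to run
- tin_2: one of four identical green tins, steel lid (fixed on), white paper band, 52 mm diameter, 95 mm tall; origin at the centre of its underside, z up its axis. Stands loose in the crate. Three are empty (110 to 150 g), one holds a loose steel grinding ring (420 to 570 g in all); nothing shows which, and it differs from run to run
- tin_3: one of four identical green tins, steel lid (fixed on), white paper band, 52 mm diameter, 95 mm tall; origin at the centre of its underside, z up its axis. Stands loose in the crate. Three are empty (110 to 150 g), one holds a loose steel grinding ring (420 to 570 g in all); nothing shows which, and it differs from run to run
- tin_4: one of four identical green tins, steel lid (fixed on), white paper band, 52 mm diameter, 95 mm tall; origin at the centre of its underside, z up its axis. Stands loose in the crate. Three are empty (110 to 150 g), one holds a loose steel grinding ring (420 to 570 g in all); nothing shows which, and it differs from run to run
- spice_1: bystander: glass spice jar with a red cap, 45 mm diameter, 106 mm tall, origin at the centre of its underside; stands loose in the crate among the tins
- spice_2: bystander: glass spice jar with a red cap, 45 mm diameter, 106 mm tall, origin at the centre of its underside; stands loose in the crate among the tins
- board: round wooden serving board, 190 mm diameter, fixed to the worktop; its flat top is 15 mm above the origin, which is at the centre of its underside
- lemon: bystander: a yellow lemon, 75x58x59 mm, lying loose on the worktop behind the board; origin at its underside as it lies at the start

How it is judged:
By the outcome, as a careful person would: the job done as asked, in the order asked, and still so for the second after the job is handed in, with the robot touching nothing.
It also fails if it takes over 64 s, if anything falls off the work surface, if the arm or the gripper's body presses on something with over 40 N, if the wrist force passes 120 N, or if a joint passes its speed limit or range.

## Working session

There is one attempt and no reset: what is moved stays moved. The work goes in short steps, Python scripts to look and compute and a shell command to move; the robot and the scene stay as the last step left them, time stands still between calls to the robot, and variables do not carry over. Pictures are saved under pics/ and viewed, at most 10 in all, crops included, and the job is handed in when it is done.

```bash
ls; mkdir -p pics; python3 - <<'E'
from station import env
import cv2,numpy as np
for n in("scene","top"):
    im=env.capture(n); cv2.imwrite(f"pics/{n}0.png",im[:,:,::-1]); c=env.calibration(n); print(n,c)
o=env.get_obs(); print(o)
E
```

```text
inch.py
pics
station.py
scene {'vertical_fov': 54.14301934242876, 'cx': 311.04294292960395, 'cy': 242.0120225828772, 'cam_to_world': array([[-5.43348432e-01,  5.97920532e-01, -5.89290691e-01,
         7.66136734e-02],
       [-8.39506869e-01, -3.87686308e-01,  3.80693503e-01,
         3.02043144e-01],
       [-8.35470474e-04,  7.01562801e-01,  7.12607141e-01,
         6.80582404e-01],
       [ 0.00000000e+00,  0.00000000e+00,  0.00000000e+00,
         1.00000000e+00]])}
top {'vertical_fov': 51.55065924521108, 'cx': 319.9690543745757, 'cy': 229.84205709362394, 'cam_to_world': array([[ 0.04322059,  0.97802285, -0.20396884,  0.34176423],
       [-0.99905182,  0.04123907, -0.01395729, -0.03462096],
       [-0.00523906,  0.20437868,  0.97887788,  1.25689445],
       [ 0.        ,  0.        ,  0.        ,  1.        ]])}
{'time': 0.1, 'qpos': array([ 7.16490204e+01,  1.76215725e+01,  8.63757854e+01, -9.83853962e-04,
        7.61117916e+01, -4.21039180e+00]), 'dq': array([ 0.11755531,  0.03434035, -0.21457058,  0.09407161, -0.04619723,
        0.09631223]), 'joint_torque': array([ 1.30030276e-03, -4.58525455e+01, -2.52606797e+01, -2.80965814e-04,
        5.55600738e-03, -1.33794390e-05]), 'ee_pos': array([0.14027815, 0.55691548, 0.19624132]), 'orientation': array([[-9.69700172e-01,  2.44297432e-01, -5.83948560e-04],
       [ 2.44298099e-01,  9.69698484e-01, -1.81338790e-03],
       [ 1.23248027e-04, -1.90110008e-03, -9.99998185e-01]]), 'ft_force': array([ 0.42497515, -0.01260172, -0.12971617]), 'moment': array([ 0.04884428,  0.03340976, -0.046604  ]), 'grip_force': 0.0, 'grip_width': 0.08529619431910002}
```

View pics/scene0.png

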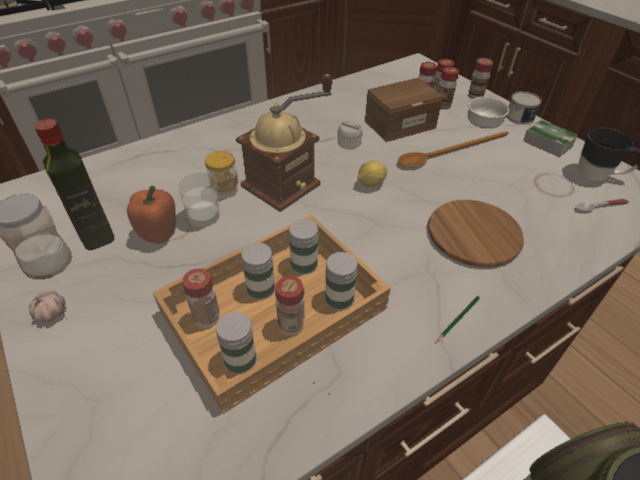

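View pics/top0.png

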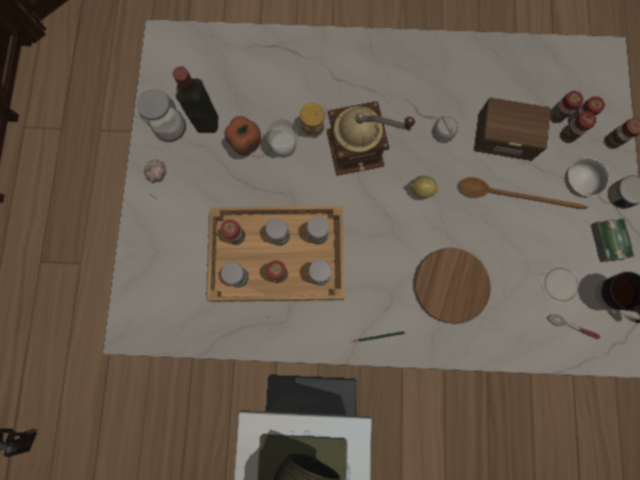

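The scene view shows jars with red caps at (200,280) and (290,290), and tin lids at (236,325), (258,254), (304,232) and (341,265). In the top view the lids are at (232,270), (277,228), (317,226) and (319,268), with the board at (453,285) and the lemon at (425,187). I'll make enlarged crops to check the masks.

```bash
cat > seg.py <<'E'
import cv2,numpy as np
from station import env
def masks(im):
    h=cv2.cvtColor(im,cv2.COLOR_BGR2HSV); H,S,V=[h[:,:,i].astype(int) for i in range(3)]
    return dict(grey=((S<60)&(V>85)),red=(((H<8)|(H>172))&(S>110)))
E
python3 - <<'E'
import cv2,numpy as np
from seg import *
t=cv2.imread('pics/top0.png');s=cv2.imread('pics/scene0.png')
a=t[200:305,200:350];b=s[210:390,150:395]
def show(a):
    m=masks(a);o=a.copy();o[m['grey']]=(255,0,255);o[m['red']]=(255,255,0);return o
k=lambda x,w,h:cv2.resize(x,(w,h),interpolation=cv2.INTER_CUBIC)
o=np.vstack([np.hstack([k(a,400,280),k(b,400,294)[:280]]),np.hstack([k(show(a),400,280),k(show(b),400,294)[:280]])])
cv2.imwrite('pics/c1.png',o)
for n,im,p in(('t',t,[(232,270),(277,228),(317,226),(319,268)]),('s',s,[(236,325),(258,254),(304,232),(341,265)])):
    h=cv2.cvtColor(im,cv2.COLOR_BGR2HSV)
    for x,y in p: print(n,[tuple(int(v) for v in h[y+d,x]) for d in range(-12,17,3)])
E
```

```text
t [(15, 113, 126), (15, 88, 124), (14, 23, 121), (12, 21, 121), (15, 21, 121), (13, 19, 121), (12, 21, 121), (17, 19, 121), (13, 20, 115), (16, 62, 87)]
t [(15, 110, 142), (15, 26, 120), (12, 21, 119), (13, 19, 119), (15, 21, 122), (12, 21, 123), (15, 21, 123), (15, 21, 119), (25, 23, 66), (30, 36, 63)]
t [(16, 116, 128), (14, 27, 122), (13, 19, 119), (13, 19, 122), (15, 21, 122), (13, 19, 123), (15, 20, 125), (13, 19, 123), (17, 24, 73), (24, 38, 68)]
t [(15, 119, 133), (15, 83, 129), (12, 20, 125), (14, 22, 126), (15, 20, 125), (15, 20, 126), (17, 18, 127), (12, 20, 130), (13, 19, 119), (26, 27, 75)]
s [(9, 26, 156), (11, 28, 157), (12, 29, 159), (11, 26, 156), (12, 29, 157), (12, 27, 158), (11, 28, 154), (11, 26, 155), (11, 28, 156), (12, 29, 115)]
s [(14, 88, 171), (9, 26, 157), (9, 26, 158), (12, 24, 158), (11, 26, 159), (11, 26, 159), (9, 25, 161), (12, 25, 155), (13, 32, 96), (11, 30, 95)]
s [(12, 25, 156), (12, 25, 154), (12, 25, 156), (11, 26, 158), (10, 24, 157), (10, 24, 157), (12, 29, 134), (11, 27, 105), (14, 29, 96), (20, 27, 86)]
s [(10, 24, 159), (9, 26, 158), (12, 24, 159), (11, 26, 157), (12, 25, 156), (10, 24, 158), (12, 25, 155), (11, 25, 145), (17, 26, 88), (14, 30, 95)]
```

View pics/c1.png

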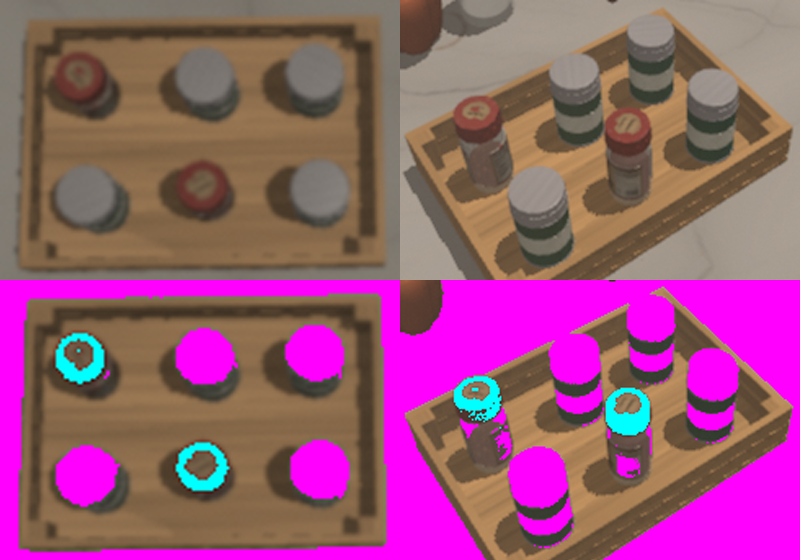

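The crop shows that the lids and red caps segment cleanly. With a brightness cut, the lid tops separate from the rims. Next I'll fit ellipses and triangulate.

```bash
cat >> seg.py <<'E'
def cal(n):
    c=env.calibration(n); return 240/np.tan(np.radians(c['vertical_fov']/2)),c['cx'],c['cy'],np.array(c['cam_to_world'])
def ray(n,p):
    f,cx,cy,T=cal(n); d=T[:3,:3]@[(p[0]-cx)/f,-(p[1]-cy)/f,-1]; return T[:3,3],d/np.linalg.norm(d)
def plane(n,p,z):
    o,d=ray(n,p); return o+d*(z-o[2])/d[2]
def tri(p1,p2):
    a,d=ray('top',p1);b,e=ray('scene',p2)
    s,t=np.linalg.lstsq(np.c_[d,-e],b-a,rcond=None)[0]; P,Q=a+s*d,b+t*e
    return (P+Q)/2,np.linalg.norm(P-Q)
def comp(m,p,k=3):
    m=cv2.morphologyEx(m.astype(np.uint8),cv2.MORPH_OPEN,np.ones((k,k)))
    cs,_=cv2.findContours(m,cv2.RETR_EXTERNAL,cv2.CHAIN_APPROX_NONE)
    c=max(cs,key=lambda c:cv2.pointPolygonTest(c,p,True)); return c
def ell(m,p,k=3):
    return cv2.fitEllipse(cv2.convexHull(comp(m,p,k)))
def hsv(im): return [x.astype(int) for x in cv2.split(cv2.cvtColor(im,cv2.COLOR_BGR2HSV))]
E
cat > loc.py <<'E'
from seg import *
t=cv2.imread('pics/top0.png');s=cv2.imread('pics/scene0.png')
tH,tS,tV=hsv(t);sH,sS,sV=hsv(s)
T=[(232,270),(277,228),(317,226),(319,268)];S=[(236,325),(258,254),(304,232),(341,265)]
for a,b in zip(T,S):
    e=ell((tS<60)&(tV>100),a);g=ell((sS<60)&(sV>140),b)
    P,r=tri(e[0],g[0]);print('tin',P.round(4),round(r,4),np.round(e[0]+e[1]+g[0]+g[1],1))
for a,b in(((231,228),(199,280)),((276,270),(290,290))):
    e=ell(masks(t)['red'],a,1);m=masks(s)['red'];g=ell(m,b,1)
    print('jar',plane('top',e[0],.114).round(4),plane('scene',g[0],.108).round(4),np.round(e[0]+e[1]+g[0]+g[1],1))
e=ell((tS>60),(453,285));g=ell((sS>75),(475,232))
P,r=tri(e[0],g[0]);print('board',P.round(4),r,e,g,plane('top',e[0],.015))
e=ell((tS>100)&(tH>18),(425,187));print('lemon',plane('top',e[0],.03),e)
for n,mm,p in(('top',tS>60,(300,250)),):
    c=comp(mm,p); r=cv2.minAreaRect(c); print('crate',r,[plane(n,q,.058).round(3) for q in cv2.boxPoints(r)])
E
python3 loc.py
```

```text
tin [ 0.8091 -0.1525 -0.3119] 0.0966 [376.6 198.2 405.3 770.9 288.2 270.6 395.1 702.7]
tin [ 0.8091 -0.1525 -0.3119] 0.0966 [376.6 198.2 405.3 770.9 288.2 270.6 395.1 702.7]
tin [ 0.8091 -0.1525 -0.3119] 0.0966 [376.6 198.2 405.3 770.9 288.2 270.6 395.1 702.7]
tin [ 0.8091 -0.1525 -0.3119] 0.0966 [376.6 198.2 405.3 770.9 288.2 270.6 395.1 702.7]
jar [0.5735 0.1946 0.114 ] [0.5736 0.1944 0.108 ] [229.4 228.8  17.9  18.4 197.6 281.8  27.   29.1]
jar [0.4816 0.0807 0.114 ] [0.4806 0.0817 0.108 ] [275.3 269.7  17.9  18.9 289.1 290.1  28.8  29.5]
board [ 0.4732 -0.3546  0.007 ] 0.0022065688671328225 ((452.13134765625, 285.3686828613281), (73.66886901855469, 77.54405212402344), 131.5272979736328) ((475.4971923828125, 232.81756591796875), (63.81034851074219, 96.93910217285156), 105.30317687988281) [ 0.47324001 -0.35194911  0.015     ]
lemon [ 0.72180651 -0.27744467  0.03      ] ((423.43463134765625, 186.6057891845703), (19.263999938964844, 26.098173141479492), 95.3816909790039)
crate ((275.10076904296875, 253.061279296875), (94.91758728027344, 137.3642578125), 89.2838363647461) [array([0.639, 0.269, 0.058]), array([ 0.658, -0.073,  0.058]), array([ 0.423, -0.083,  0.058]), array([0.405, 0.245, 0.058])]
```

```bash
python3 - <<'E'
s=open('seg.py').read()
s=s.replace("    cs,_=cv2.find","    m=(cv2.connectedComponents(m,connectivity=4)[1]==cv2.connectedComponents(m,connectivity=4)[1][p[1],p[0]]).astype(np.uint8) if m[p[1],p[0]] else m\n    cs,_=cv2.find")
open('seg.py','w').write(s)
E
python3 loc.py | cat
```

```text
tin [0.4726 0.1834 0.1022] 0.0007 [231.5 272.2  20.7  22.1 233.1 325.7  27.4  34.4]
tin [0.5675 0.0666 0.0735] 0.0604 [276.3 227.8  19.9  21.2 288.2 270.6 395.1 702.7]
tin [ 0.6257 -0.0051 -0.0415] 0.0134 [318.  226.4  19.7  21.1 288.2 270.6 395.1 702.7]
tin [ 0.4855 -0.0222  0.1035] 0.0004 [319.9 270.5  20.7  22.4 341.5 263.   22.   29.3]
jar [0.5735 0.1946 0.114 ] [0.5736 0.1944 0.108 ] [229.4 228.8  17.9  18.4 197.6 281.8  27.   29.1]
jar [0.4816 0.0807 0.114 ] [0.4806 0.0817 0.108 ] [275.3 269.7  17.9  18.9 289.1 290.1  28.8  29.5]
board [ 0.4732 -0.3546  0.007 ] 0.0022065688671328225 ((452.13134765625, 285.3686828613281), (73.66886901855469, 77.54405212402344), 131.5272979736328) ((475.4971923828125, 232.81756591796875), (63.81034851074219, 96.93910217285156), 105.30317687988281) [ 0.47324001 -0.35194911  0.015     ]
lemon [ 0.72180651 -0.27744467  0.03      ] ((423.43463134765625, 186.6057891845703), (19.263999938964844, 26.098173141479492), 95.3816909790039)
crate ((275.10076904296875, 253.061279296875), (94.91758728027344, 137.3642578125), 89.2838363647461) [array([0.639, 0.269, 0.058]), array([ 0.658, -0.073,  0.058]), array([ 0.423, -0.083,  0.058]), array([0.405, 0.245, 0.058])]
```

Careful with the scale: shifts go in shares of 50 mm and turns go in shares of 90 degrees. That gives: -0.03 m is -0.6, -0.027 m is -0.54, -7 degrees / 90 = -0.0778.

```bash
echo '{"jaw": [0.085, 0.085, 0.085, 0.085, 0.085, 0.085, 0.085, 0.085, 0.085, 0.085], "tx": [0, 0, -0.54, -0.54, -0.54, -0.54, -0.54, -0.54, -0.54, -0.54], "ty": [0, 0, -0.6, -0.6, -0.6, -0.6, -0.6, -0.6, -0.6, -0.6], "tz": [0, 0, 0, 0, 0, 0, 0, 0, 0, 0], "twist": [-0.0778, -0.0778, 0, 0, 0, 0, 0, 0, 0, 0]}' > mv.in && python3 inch.py mv.in 40
sed -i 's/(sS<60)&(sV>140)/(sS<40)\&(sV>148)/' loc.py; python3 loc.py | grep tin
cat > st.py <<'E'
from station import env
import numpy as np,sys
o=env.get_obs();p=o['ee_pos'];R=o['orientation']
print(o['time'],p.round(4),R.round(3)[:,:2].T.tolist(),'F',o['ft_force'].round(2),'w',round(o['grip_width'],4),o['grip_force'],'q',o['qpos'].round(0))
if len(sys.argv)>3: print('tool delta',(R.T@(np.array(sys.argv[1:4],float)-p)).round(4))
E
python3 st.py .4726 .1834 .14
```

```text
time: 1.1
ee_pos: [0.3565, 0.3155, 0.1969]
orientation: [[-1.0, 0.002, -0.0], [0.002, 1.0, -0.0], [0.0, -0.0, -1.0]]
ft_force: [0.1, -0.0, -0.1]
grip_width: 0.0849
grip_force: 0.0
tin [0.4726 0.1834 0.102 ] 0.0008 [231.5 272.2  20.7  22.1 233.1 325.8  26.4  33.3]
tin [0.5638 0.064  0.077 ] 0.0676 [276.3 227.8  19.9  21.2 292.5 270.8 398.7 693.2]
tin [ 0.6227 -0.0086 -0.0403] 0.0047 [318.  226.4  19.7  21.1 292.5 270.8 398.7 693.2]
tin [ 0.4854 -0.0222  0.1038] 0.0003 [319.9 270.5  20.7  22.4 341.6 262.9  21.3  28.8]
1.1 [0.3565 0.3155 0.1969] [[-1.0, 0.002, 0.0], [0.002, 1.0, -0.0]] F [ 0.12 -0.02 -0.12] w 0.0849 0.0 q [ 36.  10.  97.   0.  73. -53.]
tool delta [-0.1165 -0.1318  0.0568]
```

In the tool's units: 0.036 m is 0.72, -0.033 m is -0.66.

```bash
echo '{"jaw": [0.085, 0.085, 0.085, 0.085, 0.085], "tx": [-0.58, -0.58, -0.58, -0.59, 0], "ty": [-0.66, -0.66, -0.66, -0.66, 0], "tz": [0, 0, 0.4, 0.72, 0], "twist": [0, 0, 0, 0, 0]}' > mv.in && python3 inch.py mv.in
python3 - <<'E'
from seg import *
t=cv2.imread('pics/top0.png');s=cv2.imread('pics/scene0.png')
tH,tS,tV=hsv(t);sH,sS,sV=hsv(s)
for a,b in(((277,228),(258,256)),((317,226),(304,234))):
    w=np.zeros(sS.shape,bool);w[b[1]-20:b[1]+16,b[0]-18:b[0]+18]=1
    e=ell((tS<60)&(tV>100),a);g=ell((sS<40)&(sV>148)&w,b)
    P,r=tri(e[0],g[0]);print(P,r,plane('top',e[0],.103),g)
E
python3 st.py .4726 .1834 .066
```

```text
time: 1.6
ee_pos: [0.4687, 0.1846, 0.1419]
orientation: [[-1.0, 0.007, -0.005], [0.007, 1.0, -0.004], [0.005, -0.004, -1.0]]
ft_force: [-0.2, -0.2, -0.1]
grip_width: 0.0847
grip_force: 0.0
[0.58166876 0.08639563 0.11538333] 0.004696235696646759 [0.58283555 0.08575572 0.103     ] ((253.88645935058594, 248.34201049804688), (27.36549186706543, 34.58622360229492), 132.77621459960938)
[ 0.59039107 -0.01073323  0.11222563] 0.0064264638281905685 [ 0.59026656 -0.01303182  0.103     ] ((300.1003112792969, 224.80172729492188), (22.932764053344727, 33.72834777832031), 120.4125747680664)
1.6 [0.4687 0.1846 0.1419] [[-1.0, 0.007, 0.005], [0.007, 1.0, -0.004]] F [-0.24 -0.24 -0.06] w 0.0847 0.0 q [ 17.  15.  99.  -0.  66. -73.]
tool delta [-0.0043 -0.0009  0.0759]
```

In the tool's units: 0.025 m is 0.5, 0.01 m is 0.2.

```bash
echo '{"jaw": [0.085, 0.085, 0.085, 0.085, 0.085, 0.085], "tx": [-0.02, 0, 0, 0, 0, 0], "ty": [0, 0, 0, 0, 0, 0], "tz": [0.2, 0.5, 0.5, 0.2, 0, 0], "twist": [0, 0, 0, 0, 0, 0]}' > mv.in && python3 inch.py mv.in; python3 st.py .4726 .1834 .066
```

```text
time: 2.2
ee_pos: [0.4696, 0.1898, 0.0762]
orientation: [[-1.0, 0.001, 0.001], [0.001, 1.0, 0.0], [-0.001, 0.0, -1.0]]
ft_force: [0.0, 0.0, -0.6]
grip_width: 0.0852
grip_force: 0.0
2.2 [0.4696 0.1898 0.0762] [[-1.0, 0.001, -0.001], [0.001, 1.0, 0.0]] F [ 0.01  0.03 -0.65] w 0.0852 0.0 q [ 17.  20. 104.   0.  57. -73.]
tool delta [-0.003  -0.0064  0.0102]
```

In the tool's units: 0.008 m is 0.16, -0.003 m is -0.06.

```bash
echo '{"jaw": [0.085, 0.085, 0.085, 0.05, 0.045, 0.045, 0.045, 0.045, 0.045, 0.045], "tx": [-0.06, 0, 0, 0, 0, 0, 0, 0, 0, 0], "ty": [-0.126, 0, 0, 0, 0, 0, 0, 0, 0, 0], "tz": [0, 0.16, 0, 0, 0, 0, 0, 0, 0, 0], "twist": [0, 0, 0, 0, 0, 0, 0, 0, 0, 0]}' > mv.in && python3 inch.py mv.in 40; python3 st.py
```

```text
time: 3.2
ee_pos: [0.4724, 0.1826, 0.0676]
orientation: [[-1.0, 0.002, -0.0], [0.002, 1.0, -0.0], [0.0, -0.0, -1.0]]
ft_force: [0.3, -0.2, -0.6]
grip_width: 0.0451
grip_force: 0.0
3.2 [0.4724 0.1826 0.0676] [[-1.0, 0.002, 0.0], [0.002, 1.0, -0.0]] F [ 0.26 -0.16 -0.63] w 0.0451 0.0 q [ 16.  20. 104.  -0.  55. -74.]
```

The fingers reached 45 mm with no force, and the tin is 52 mm wide, so I need to look.

```bash
python3 - <<'E'
from seg import *
a=env.capture('scene')[:,:,::-1][150:450,100:420]; b=env.capture('top')[:,:,::-1][180:330,180:360]
cv2.imwrite('pics/c2.png',np.hstack([cv2.resize(a,(400,375)),cv2.resize(b,(400,375))]))
E
```

```text
(no output)
```

View pics/c2.png

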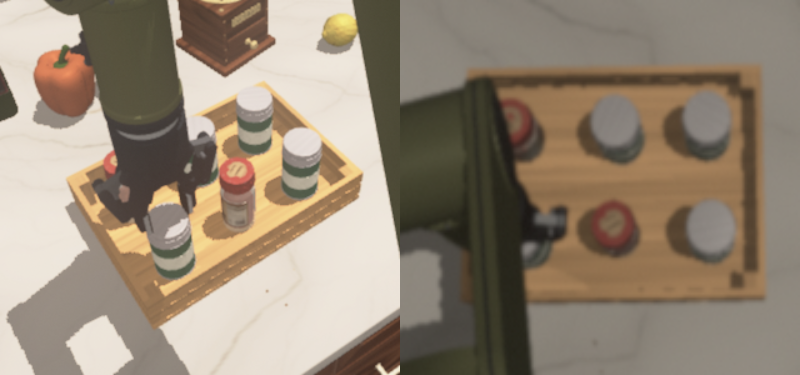

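The picture shows the tin still standing at its original place, at scene pixel (234,330), with the fingertips near or behind the lid. I'll project the reported TCP for comparison.

```bash
cat >> seg.py <<'E'
def proj(n,P):
    f,cx,cy,T=cal(n); c=np.linalg.inv(T)@np.r_[P,1]; return np.array([cx-f*c[0]/c[2],cy+f*c[1]/c[2]])
E
python3 - <<'E'
from seg import *
o=env.get_obs();p=o['ee_pos']; print(o['grip_width'],p)
im=env.capture('scene')[:,:,::-1].copy(); i2=env.capture('top')[:,:,::-1].copy()
ims=[]
for n,i,c,s in(('scene',im,(240,300),50),('top',i2,(230,265),40)):
    b=cv2.resize(i[c[1]-s:c[1]+s,c[0]-s:c[0]+s],(400,400),interpolation=cv2.INTER_CUBIC)
    def dot(P,col):
        q=(proj(n,P)-c+s)*200/s; cv2.circle(b,tuple(int(v) for v in q),4,col,-1)
    dot(p,(0,0,255)); dot([p[0],p[1],p[2]+.019],(255,0,0))
    for sy in(-.026,.026): dot([.4726,.1834+sy,.102],(0,255,255)); dot([.4726+sy,.1834,.102],(0,255,255))
    dot([.4726,.1834,.008],(255,0,255))
    ims.append(b)
cv2.imwrite('pics/c3.png',np.hstack(ims))
E
```

```text
0.04495633263291229 [0.4724252  0.18255503 0.06757183]
```

View pics/c3.png

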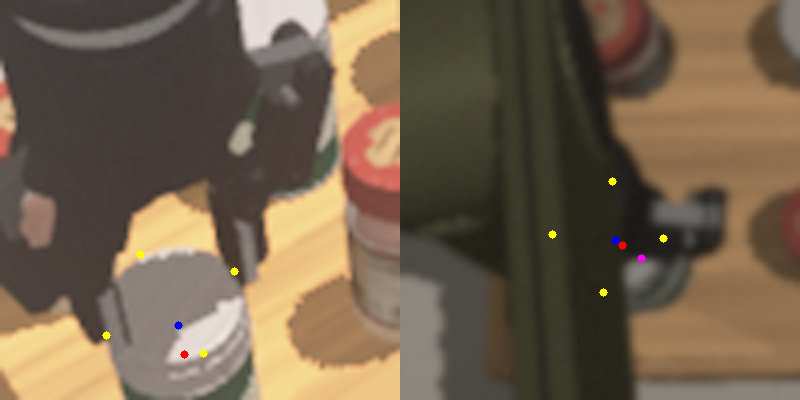

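```bash
python3 - <<'E'
from seg import *
for q in((251,267.4),(253,267.4),(250,270)):
  for s in((262.5,265),(267,268)): print(q,s,tri(q,s))
print(proj('scene',np.array([.4726,.1834+.026,.0735])),proj('scene',np.array([.4726,.1834-.026,.0735])),proj('scene',np.array([.4726,.1834-.026,.103])))
E
```

```text
(251, 267.4) (262.5, 265) (array([0.47394202, 0.12464189, 0.19888683]), np.float64(0.00023303569651624147))
(251, 267.4) (267, 268) (array([0.47245844, 0.12264836, 0.19379833]), np.float64(0.006595568335818969))
(253, 267.4) (262.5, 265) (array([0.47554397, 0.1222015 , 0.19547866]), np.float64(0.003517104349132107))
(253, 267.4) (267, 268) (array([0.47410147, 0.12017598, 0.19024109]), np.float64(0.0033421421013778126))
(250, 270) (262.5, 265) (array([0.46810992, 0.12622927, 0.20509046]), np.float64(0.0021653556944041486))
(250, 270) (267, 268) (array([0.46664755, 0.12426388, 0.20003555]), np.float64(0.004564572056910254))
[219.3838957  344.61630805] [250.33080767 328.6700516 ] [248.49102331 317.38914619]
```

The triangulated knuckle agrees with the reported x, but the tips look about 30 mm higher than reported. I'll back off, open, and measure a fingertip in both views before trying again.

In the tool's units: -0.035 m is -0.7, -0.02 m is -0.4.

```bash
echo '{"jaw": [0.085, 0.085, 0.085, 0.085, 0.085, 0.085, 0.085, 0.085], "tx": [0, 0, 0, 0, 0, 0, 0, 0], "ty": [0, 0, 0, 0, 0, 0, 0, 0], "tz": [-0.4, -0.7, 0, 0, 0, 0, 0, 0], "twist": [0, 0, 0, 0, 0, 0, 0, 0]}' > mv.in && python3 inch.py mv.in
python3 - <<'E'
from seg import *
o=env.get_obs();p=o['ee_pos']; print(o['grip_width'],p)
im=env.capture('scene')[:,:,::-1].copy(); i2=env.capture('top')[:,:,::-1].copy()
ims=[]
for n,i,c,s in(('scene',im,(240,290),50),('top',i2,(240,265),40)):
    b=cv2.resize(i[c[1]-s:c[1]+s,c[0]-s:c[0]+s],(400,400),interpolation=cv2.INTER_CUBIC)
    for k,col in((0,(0,0,255)),(.013,(255,0,0)),(.04,(0,255,255))):
      for sy in(-.043,.043):
        q=(proj(n,p+[0,sy,k])-c+s)*200/s; cv2.circle(b,tuple(int(v) for v in q),3,col,-1)
    ims.append(b)
cv2.imwrite('pics/c4.png',np.hstack(ims))
E
```

```text
time: 4.2
ee_pos: [0.472, 0.1824, 0.1218]
orientation: [[-1.0, 0.002, -0.001], [0.002, 1.0, -0.0], [0.001, -0.0, -1.0]]
ft_force: [0.2, -0.1, 0.0]
grip_width: 0.085
grip_force: 0.0
0.0849504161719598 [0.4719571  0.18240287 0.12183936]
```

View pics/c4.png

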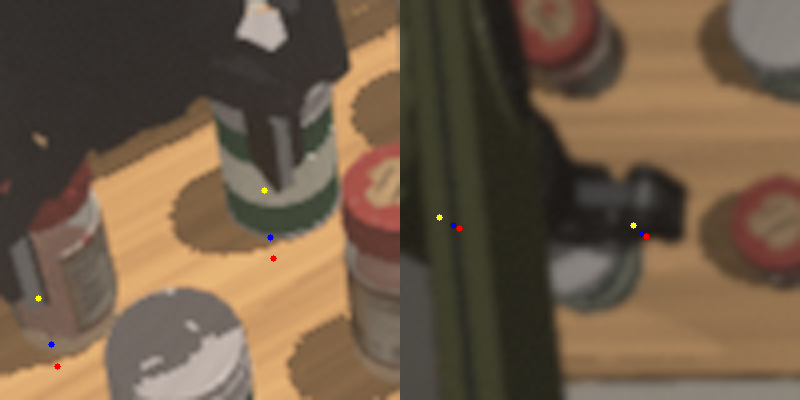

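The open fingertips sit at about the yellow marks, roughly 40 mm above the reported TCP. Only 13 mm of that is explained by the pad swing, so the real tips are about 27 mm higher than reported. I'll descend further, watching the force.

In the tool's units: 0.02 m is 0.4, 0.001 m is 0.02.

```bash
echo '{"jaw": [0.085, 0.085, 0.085, 0.085, 0.085], "tx": [-0.012, 0, 0, 0, 0], "ty": [0.02, 0, 0, 0, 0], "tz": [0.4, 0.4, 0.4, 0, 0], "twist": [0, 0, 0, 0, 0]}' > mv.in && python3 inch.py mv.in; echo '{"jaw": [0.085, 0.085, 0.085, 0.085], "tx": [0, 0, 0, 0], "ty": [0, 0, 0, 0], "tz": [0.2, 0.2, 0, 0], "twist": [0, 0, 0, 0]}' > mv.in && python3 inch.py mv.in; python3 st.py
```

```text
time: 4.8
ee_pos: [0.4729, 0.1835, 0.0625]
orientation: [[-1.0, 0.002, -0.001], [0.002, 1.0, -0.0], [0.001, -0.0, -1.0]]
ft_force: [0.2, -0.4, -0.0]
grip_width: 0.0854
grip_force: 0.0
time: 5.2
ee_pos: [0.4728, 0.1834, 0.0423]
orientation: [[-1.0, 0.002, -0.001], [0.002, 1.0, -0.0], [0.001, -0.0, -1.0]]
ft_force: [0.1, -0.9, 0.4]
grip_width: 0.0848
grip_force: 0.0
5.2 [0.4728 0.1834 0.0423] [[-1.0, 0.002, 0.001], [0.002, 1.0, -0.0]] F [ 0.12 -0.9   0.42] w 0.0848 0.0 q [ 16.  22. 106.  -0.  52. -73.]
```

In the tool's units: 0.005 m is 0.1.

```bash
echo '{"jaw": [0.085, 0.07, 0.05, 0.045, 0.045, 0.045, 0.045, 0.045, 0.045], "tx": [0, 0, 0, 0, 0, 0, 0, 0, 0], "ty": [0, 0, 0, 0, 0, 0, 0, 0, 0], "tz": [0.1, 0, 0, 0, 0, 0, 0, 0, 0], "twist": [0, 0, 0, 0, 0, 0, 0, 0, 0]}' > mv.in && python3 inch.py mv.in 40
```

```text
time: 6.1
ee_pos: [0.4735, 0.1836, 0.038]
orientation: [[-1.0, 0.002, 0.001], [0.002, 1.0, 0.0], [-0.001, 0.0, -1.0]]
ft_force: [-0.4, 0.3, 5.3]
grip_width: 0.0507
grip_force: 42.2
```

Gripped. Now I'll lift a little and weigh it.

In the tool's units: -0.01 m is -0.2, -0.005 m is -0.1.

```bash
echo '{"jaw": [0.045, 0.045, 0.045, 0.045, 0.045, 0.045], "tx": [0, 0, 0, 0, 0, 0], "ty": [0, 0, 0, 0, 0, 0], "tz": [-0.1, -0.2, -0.1, 0, 0, 0], "twist": [0, 0, 0, 0, 0, 0]}' > mv.in && python3 inch.py mv.in;  echo '{"jaw": [0.045, 0.045, 0.045], "tx": [0, 0, 0], "ty": [0, 0, 0], "tz": [0, 0, 0], "twist": [0, 0, 0]}' > mv.in && python3 inch.py mv.in; echo '{"jaw": [0.045], "tx": [0], "ty": [0], "tz": [0], "twist": [0]}' > mv.in && python3 inch.py mv.in | grep force
```

```text
time: 6.7
ee_pos: [0.4727, 0.1835, 0.0574]
orientation: [[-1.0, 0.002, -0.0], [0.002, 1.0, -0.0], [0.0, -0.0, -1.0]]
ft_force: [0.4, 0.3, -0.9]
grip_width: 0.0508
grip_force: 41.9
time: 7.0
ee_pos: [0.4729, 0.1835, 0.0574]
orientation: [[-1.0, 0.002, -0.0], [0.002, 1.0, -0.0], [0.0, -0.0, -1.0]]
ft_force: [0.0, -0.1, -1.1]
grip_width: 0.0505
grip_force: 41.9
ft_force: [0.2, -0.1, -0.3]
grip_force: 41.9
```

It reads about 1 N, so this tin is empty. I'll set it down and go to the near-right tin.

In the tool's units: 0.01 m is 0.2, 0.006 m is 0.12.

```bash
echo '{"jaw": [0.045, 0.045, 0.045, 0.045, 0.055, 0.07, 0.085, 0.085, 0.085, 0.085], "tx": [0, 0, 0, 0, 0, 0, 0, 0, 0, 0], "ty": [0, 0, 0, 0, 0, 0, 0, 0, 0, 0], "tz": [0.2, 0.12, 0.05, 0, 0, 0, 0, 0, 0, 0], "twist": [0, 0, 0, 0, 0, 0, 0, 0, 0, 0]}' > mv.in && python3 inch.py mv.in; echo '{"jaw": [0.085, 0.085, 0.085, 0.085, 0.085, 0.085, 0.085, 0.085, 0.085, 0.085], "tx": [0, 0, 0, -0.04, -0.04, -0.06, -0.06, -0.06, 0, 0], "ty": [0, 0, 0, -0.8, -0.8, -0.8, -0.8, -0.9, 0, 0], "tz": [-0.4, -0.6, -0.5, 0, 0, 0, 0, 0, 0, 0], "twist": [0, 0, 0, 0, 0, 0, 0, 0, 0, 0]}' > mv.in && python3 inch.py mv.in; python3 st.py .4854 -.0222 .038
```

```text
time: 8.1
ee_pos: [0.4731, 0.1835, 0.0392]
orientation: [[-1.0, 0.002, 0.0], [0.002, 1.0, 0.0], [-0.0, 0.0, -1.0]]
ft_force: [0.2, -0.4, 0.1]
grip_width: 0.0851
grip_force: 0.0
time: 9.1
ee_pos: [0.4855, -0.0224, 0.114]
orientation: [[-1.0, 0.006, -0.0], [0.006, 1.0, 0.0], [0.0, 0.0, -1.0]]
ft_force: [0.3, 0.2, -1.2]
grip_width: 0.0851
grip_force: 0.0
9.1 [ 0.4855 -0.0224  0.114 ] [[-1.0, 0.006, 0.0], [0.006, 1.0, 0.0]] F [ 0.34  0.23 -1.16] w 0.0851 0.0 q [ -8.  15. 103.   0.  61. -97.]
tool delta [0.0001 0.0002 0.076 ]
```

In the tool's units: 0.03 m is 0.6, 0.015 m is 0.3.

```bash
echo '{"jaw": [0.085, 0.085, 0.085, 0.085, 0.07, 0.05, 0.045, 0.045, 0.045, 0.045], "tx": [0, 0, 0, 0, 0, 0, 0, 0, 0, 0], "ty": [0, 0, 0, 0, 0, 0, 0, 0, 0, 0], "tz": [0.6, 0.6, 0.3, 0, 0, 0, 0, 0, 0, 0], "twist": [0, 0, 0, 0, 0, 0, 0, 0, 0, 0]}' > mv.in && python3 inch.py mv.in 40;  echo '{"jaw": [0.045, 0.045, 0.045, 0.045, 0.045, 0.045, 0.045, 0.045, 0.045], "tx": [0, 0, 0, 0, 0, 0, 0, 0, 0], "ty": [0, 0, 0, 0, 0, 0, 0, 0, 0], "tz": [0, 0, -0.1, -0.2, -0.1, 0, 0, 0, 0], "twist": [0, 0, 0, 0, 0, 0, 0, 0, 0]}' > mv.in && python3 inch.py mv.in;  echo '{"jaw": [0.045], "tx": [0], "ty": [0], "tz": [0], "twist": [0]}' > mv.in && python3 inch.py mv.in | grep force;echo '{"jaw": [0.045], "tx": [0], "ty": [0], "tz": [0], "twist": [0]}' > mv.in && python3 inch.py mv.in | grep force
```

```text
time: 10.1
ee_pos: [0.4868, -0.0214, 0.0405]
orientation: [[-1.0, 0.003, 0.003], [0.003, 1.0, 0.0], [-0.003, 0.0, -1.0]]
ft_force: [-1.0, 0.5, 5.7]
grip_width: 0.051
grip_force: 41.5
time: 11.0
ee_pos: [0.4852, -0.0215, 0.0587]
orientation: [[-1.0, 0.003, -0.001], [0.003, 1.0, 0.0], [0.001, 0.0, -1.0]]
ft_force: [-0.6, 0.3, -5.4]
grip_width: 0.0514
grip_force: 42.9
ft_force: [0.6, -0.4, -5.1]
grip_force: 42.9
ft_force: [-0.3, -0.8, -4.9]
grip_force: 42.9
```

This one reads about 5.1 N, against roughly 0.8 N for the first tin, so it's the tin with the ring. I'll lift it clear and carry it to the board.

In the tool's units: -0.03 m is -0.6, -0.015 m is -0.3.

```bash
echo '{"jaw": [0.045, 0.045, 0.045, 0.045, 0.045, 0.045, 0.045, 0.045, 0.045, 0.045], "tx": [0, 0, 0, 0, 0, 0.02, 0.02, 0.02, 0.02, 0.02], "ty": [0, 0, 0, 0, 0, -0.2, -0.4, -0.6, -0.6, -0.6], "tz": [-0.2, -0.4, -0.4, -0.3, 0, 0, 0, 0, 0, 0], "twist": [0, 0, 0, 0, 0, 0, 0, 0, 0, 0]}' > mv.in && python3 inch.py mv.in 50; echo '{"jaw": [0.045, 0.045, 0.045, 0.045, 0.045, 0.045, 0.045, 0.045, 0.045, 0.045], "tx": [0.02, 0.02, 0.02, 0.02, 0.02, 0.02, 0.02, 0.02, 0, 0], "ty": [-0.6, -0.6, -0.6, -0.6, -0.6, -0.6, -0.4, -0.2, 0, 0], "tz": [0, 0, 0, 0, 0, 0, 0, 0, 0, 0], "twist": [0, 0, 0, 0, 0, 0, 0, 0, 0, 0]}' > mv.in && python3 inch.py mv.in; python3 st.py .473 -.352 .046
```

```text
time: 12.2
ee_pos: [0.4788, -0.1427, 0.1228]
orientation: [[-1.0, 0.002, -0.003], [0.002, 1.0, 0.001], [0.003, 0.001, -1.0]]
ft_force: [0.3, 0.2, -5.1]
grip_width: 0.051
grip_force: 53.9
time: 13.2
ee_pos: [0.4711, -0.3501, 0.1235]
orientation: [[-1.0, 0.003, -0.001], [0.003, 1.0, 0.002], [0.001, 0.002, -1.0]]
ft_force: [0.9, 0.7, -4.9]
grip_width: 0.051
grip_force: 54.0
13.2 [ 0.4711 -0.3501  0.1235] [[-1.0, 0.003, 0.001], [0.003, 1.0, 0.002]] F [ 0.86  0.73 -4.9 ] w 0.051 53.96079836958961 q [ -41.   22.   91.    0.   67. -131.]
tool delta [-0.002  -0.0021  0.0775]
```

In the tool's units: 0.025 m is 0.5, 0.015 m is 0.3.

```bash
echo '{"jaw": [0.045, 0.045, 0.045, 0.045, 0.045, 0.045, 0.045], "tx": [0, 0, 0, 0, 0, 0, 0], "ty": [0, 0, 0, 0, 0, 0, 0], "tz": [0.4, 0.5, 0.3, 0.2, 0.06, 0, 0], "twist": [0, 0, 0, 0, 0, 0, 0]}' > mv.in && python3 inch.py mv.in; for i in 1; do :; done; echo '{"jaw": [0.045, 0.045, 0.045], "tx": [0, 0, 0], "ty": [0, 0, 0], "tz": [0.04, 0, 0], "twist": [0, 0, 0]}' > mv.in && python3 inch.py mv.in | egrep 'pos|ft'; echo '{"jaw": [0.045, 0.045, 0.045], "tx": [0, 0, 0], "ty": [0, 0, 0], "tz": [0.02, 0, 0], "twist": [0, 0, 0]}' > mv.in && python3 inch.py mv.in | egrep 'pos|ft'
```

```text
time: 13.9
ee_pos: [0.4725, -0.3517, 0.052]
orientation: [[-1.0, 0.002, 0.001], [0.002, 1.0, -0.001], [-0.001, -0.001, -1.0]]
ft_force: [0.7, -0.9, -5.4]
grip_width: 0.0506
grip_force: 54.0
ee_pos: [0.4718, -0.3516, 0.0494]
ft_force: [-0.6, 0.0, -5.1]
ee_pos: [0.4716, -0.3515, 0.048]
ft_force: [0.4, -0.4, -5.3]
```

```bash
for i in 1; do echo '{"jaw": [0.045, 0.045, 0.045], "tx": [0, 0, 0], "ty": [0, 0, 0], "tz": [0.02, 0, 0], "twist": [0, 0, 0]}' > mv.in && python3 inch.py mv.in | egrep 'pos|ft'; echo '{"jaw": [0.045, 0.045, 0.045], "tx": [0, 0, 0], "ty": [0, 0, 0], "tz": [0.02, 0, 0], "twist": [0, 0, 0]}' > mv.in && python3 inch.py mv.in | egrep 'pos|ft'; echo '{"jaw": [0.045, 0.045, 0.045], "tx": [0, 0, 0], "ty": [0, 0, 0], "tz": [0.02, 0, 0], "twist": [0, 0, 0]}' > mv.in && python3 inch.py mv.in | egrep 'pos|ft'; done
```

```text
ee_pos: [0.472, -0.3516, 0.0477]
ft_force: [-1.9, 0.6, 2.2]
ee_pos: [0.472, -0.3517, 0.0477]
ft_force: [-2.1, 1.1, 8.8]
ee_pos: [0.4721, -0.3518, 0.0476]
ft_force: [-4.2, 2.5, 14.7]
```

The tin is in contact with the board. I'll ease the pressure off, release gently, and retreat.

```bash
echo '{"jaw": [0.045, 0.045, 0.054, 0.06, 0.07, 0.085, 0.085, 0.085, 0.085], "tx": [0, 0, 0, 0, 0, 0, 0, 0, 0], "ty": [0, 0, 0, 0, 0, 0, 0, 0, 0], "tz": [-0.04, 0, 0, 0, 0, 0, 0, 0, 0], "twist": [0, 0, 0, 0, 0, 0, 0, 0, 0]}' > mv.in && python3 inch.py mv.in; echo '{"jaw": [0.085, 0.085, 0.085, 0.085, 0.085, 0.085, 0.085, 0.085, 0.085, 0.085], "tx": [0, 0, 0, 0, 0, 0.6, 0, 0, 0, 0], "ty": [0, 0, 0, 0, 0, 0.6, 0.8, 0.8, 0.8, 0], "tz": [-0.4, -0.6, -0.6, -0.6, -0.6, 0, 0, 0, 0, 0], "twist": [0, 0, 0, 0, 0, 0, 0, 0, 0, 0]}' > mv.in && python3 inch.py mv.in
python3 - <<'E'
from seg import *
a=env.capture('scene')[:,:,::-1]; b=env.capture('top')[:,:,::-1]
cv2.imwrite('pics/s5.png',a);cv2.imwrite('pics/t5.png',b)
cv2.imwrite('pics/c5.png',np.hstack([cv2.resize(a[100:460,140:560],(400,343)),cv2.resize(b[150:390,190:510],(400,343))]))
E
```

```text
time: 16.3
ee_pos: [0.4717, -0.3515, 0.047]
orientation: [[-1.0, 0.002, 0.0], [0.002, 1.0, 0.0], [-0.0, 0.0, -1.0]]
ft_force: [-0.5, 0.6, 0.2]
grip_width: 0.0852
grip_force: 0.0
time: 17.3
ee_pos: [0.4405, -0.1966, 0.187]
orientation: [[-1.0, -0.001, -0.001], [-0.001, 1.0, 0.003], [0.001, 0.003, -1.0]]
ft_force: [0.0, -0.9, -0.0]
grip_width: 0.0848
grip_force: 0.0
```

View pics/c5.png

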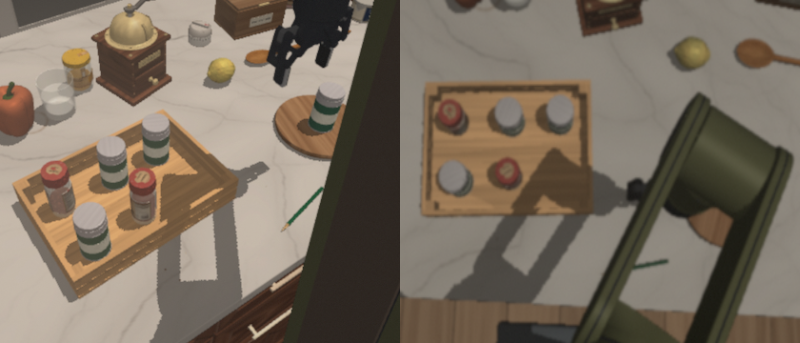

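The tin stands upright near the middle of the board, at about (325,105) in the left crop. The three empty tins and both jars are upright in the crate, and the lemon is where it was. The robot is clear of everything, so I'm handing in.

```bash
python3 -c "
from station import env
print(env.sign_off())"
```

```text
the job is handed in; nothing more can be done
None
```

The tin holding the ring (about 5 N, against about 1 N for the one other tin I weighed) now stands upright near the centre of the board. The other three tins and both jars are upright in the crate, the lemon is undisturbed, and I handed the job in at about 17 s; no verdict was returned.

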